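# Close the control box and hold its recessed reset button

### The job

The fuses are back in the dust extractor's control box, so close its blue lid fully. Then take the black-handled screwdriver out of the wooden rack, reach with its tip through the yellow-ringed hole in the closed lid and press the recessed red reset button all the way down. Finish while still gripping the screwdriver and holding the button down; do not press the button while the lid is open, leave the red screwdriver in the rack and do not push aside the wax tin or the tape measure.

Things in the scene. Friction and masses are not known exactly. Their poses are not given: they have to be found in the camera images.
- case: Grey open-topped steel control box fixed to the worktop, 120 (x) x 130 (y) x 70 mm, walls 4 mm; origin at the centre of its underside, x pointing from the tab side to the hinge side, z up. Fixed fuse carriers and blocks inside stay below 41 mm. Its lid is hinged on the +x rim.
- lid (a joint): Opening angle of the blue lid in rad: 0 is fully closed, about 0.7 to 1.15 at the start, 1.4 at most. The hinge is stiff (0.16 N m of friction), so the lid stays where it is left; pushing its outer face down near the free edge with about 3 N closes it. Lid plate 124 x 134 x 5 mm; its top lies 75 mm above the worktop when closed.
- lid_hinge (a point): Middle of the hinge edge, level with the outer face of the lid. The hinge axis is parallel to the case's y axis and 5 mm below this point (across the plate).
- lid_edge (a point): Middle of the lid's free edge, on its outer face, 120 mm from lid_hinge; it moves with the lid. A finger tab 34 mm wide and 5 mm thick projects 15 mm past it.
- lid_hole (a point): Centre of the round hole, 15 mm across, through the lid, on the lid's outer face; a yellow ring surrounds it. It moves with the lid; with the lid closed it lies 12 mm (x) and 25 mm (y) from the case's origin in the case's frame, straight above the button.
- reset_button_top (a point): Centre of the top of the red reset button, 20 mm across, which faces up inside the case at 46 mm above the worktop when out, so 29 mm under the top of the closed lid. It goes straight down as it is pressed.
- reset_button (a joint): How far the button is pressed, m: 0 out, 0.006 fully down. A spring returns it: 1.5 N to start, 5 N fully down, more than the screwdriver's own weight.
- rack: Wooden two-hole rack fixed to the worktop, base 60 (x) x 120 (y) mm, top face 128 mm above the worktop; origin at the centre of its underside. Two 11 mm holes, 34 mm either side of the middle along its y axis, hold the screwdrivers upright, handle up; a second guide board with the same holes spans 55 to 63 mm above the worktop. Which driver is in which hole varies.
- black_driver: Black-handled screwdriver with a cross tip, 197 mm long, 0.11 kg: handle 28 to 30 mm thick and 96 mm long, its lower end resting on the rack's top; shaft 6.6 mm thick and 100 mm long, hanging down through the hole. Lift it about 110 mm to clear the rack. Origin beside the shaft's upper end; use driver_handle and driver_tip for its axis.
- driver_handle (a point): Point on the axis of the black screwdriver in the middle of its handle, the place to grip; about 53 mm above the rack's top and 43 mm below the handle's upper end at the start.
- driver_tip (a point): Tip of the black screwdriver's shaft, 153 mm from driver_handle, straight below it at the start.
- red_driver: Red-handled screwdriver, 216 mm long, handle about 31 mm thick, its upper end 102 mm above the rack's top, upright in the other hole. Leave it in the rack, and carry the other one past it, not across it: a screwdriver lifted just clear of its hole has its tip below this one's top; origin beside its shaft's upper end.
- wax_tin: Yellow wax tin, 70 mm across, 45 mm high, loose on the worktop in front of the box; origin under its centre. Bystander.
- tape_measure: Yellow tape measure, 37 x 78 x 71 mm, loose, standing in the near right corner of the big wooden tray (tray floor 6 mm above the worktop, rim 42 mm); origin under its centre. Bystander.

How it is judged:
By the outcome, as a careful person would: the job done as asked, in the order asked, and still so for the second after the job is handed in, while the arm keeps its last pose, push and grip.
It also fails if it takes over 64 s, if anything falls off the work surface, if the arm or the gripper's body presses on something with over 40 N, if the wrist force passes 120 N, or if a joint passes its speed limit or range.

### The arm

A 6-joint arm with a two-finger parallel gripper is mounted at the origin on the work surface; the furniture and walls round the work are solid. World frame = base frame: x ahead of the robot, y to its left, z up, the work surface at z = 0. Lengths are in mm, angles in rad, forces in N, time in s.
With the tool pointing down it reaches from about 350 to 775 mm from the base axis. Payload 7.3 kg.
Tool frame: the origin (TCP) lies between the finger pads; the fingertips stand bot.tips_ahead ahead of it and the grasp point (between the pads) lies 6 mm ahead of it (bot.tips_ahead is the distance from the TCP to the fingertips, in mm); z points along the fingers, y is the line along which they close (so a half turn about z gives the same grasp; the last joint's range is limited). The gripper opens to 92 mm and grips with 3 to 60 N. Pads are 19 mm wide; open, the fingers measure 130 mm over their backs; the gripper's body (75 mm by 190 mm) begins 47 mm behind the grasp point.
Start: joints at [-1.366, 0.342, 1.524, -0, 1.275, -0.146], TCP at [180.438, -493.036, 251.741] pointing down, gripper open.
Joint ranges: [-2.53, 2.53], [-0.77, 2.02], [0.04, 2.7], [-1, 4.14], [0.28, 2.66], [-3.11, 3.11]. Speed limits (rad/s): [2.57, 2.57, 3.14, 3.14, 3.14, 3.14].

### API

Orientations are given as [roll, pitch, yaw] about the fixed x, y, z axes, in that order (R = Rz(yaw) Ry(pitch) Rx(roll)).
In Python, from plant import bot gives the robot as it stands. The module is installed in compiled form; this text tells all that it offers.
- The arm moves only by the tool step_arm, never from a script. Its argument "targets" is one flat list of numbers, 7 for each row, row after row: the opening, from 0 (shut) to 1 (fully open), then the shift along the tool's x, y, z each as a share of 100 mm, from -1 to 1, then the turn, a rotation vector about the tool's x, y, z each as a share of pi/4 rad, from -1 to 1. A call has 1 to 20 rows; each row is the pose to reach, as a shift and turn from the pose commanded when the call began, along the tool's axes at that moment; what a row does not reach only later rows make up. A row lasts 1/8 s, in which the tool goes at most 62.5 mm and 10.7 degrees, less where a joint would pass 70% of its speed; a pose out of reach is approached as far as the arm can. A call with a number of a shift or a turn outside -1 to 1 is refused whole. A call with a gripper value outside its range is refused whole. The fingers move at their own pace and stop on an object; the grip force is fixed at half the most. Time passes only in rows, so rows that repeat a pose let the fingers close. It gives the time, the measured TCP pose, the force, the opening and the grip force at its end, in the units of the state.
- bot.get_obs(): the state, without advancing time (a new reading comes with each control period).
- bot.capture(name): name is "side" or "top"; returns (picture, depth): 420x560x3 uint8, blue, green, red; 420x560 float32, mm along the optical axis (not along the pixel's ray), 0 where there is no reading.
- bot.camera_info(name): a dict with "fx", "fy", "cx", "cy" (pixels), "camera_from_world" (4x4, takes a point from world to camera coordinates). Camera axes: x right, y down, z forward; pixel columns grow to the right and rows downward; lengths in mm; the calibration is good to about 2 mm. A picture is of the moment at which its call begins. camera_info takes no time and is no camera call.
- bot.close_job(): hands the job in; it is judged then, once.
The state is a dict: "time": time; "joint_positions": joint angles; "dq": joint speeds; "tau": joint torques, N m; "tool_pos": TCP position; "tcp_rot": TCP orientation; "contact_force": force on the tool from outside, world axes, zero at the start; "moment": the same for the moment, N m; "grip_width": finger opening in mm; "finger_force": force on a finger pad.
Only numpy, scipy, OpenCV 4.12 (cv2) and the standard library are available. Lean on these libraries where they do the work, as an engineer would, in place of code of your own. Each camera call takes 0.05 s, during which the arm holds its last target. There are 200 camera calls.

## Working session

There is one attempt and no reset: what is moved stays moved. The work goes in short steps, Python scripts to look and compute and a tool call to move; the robot and the scene stay as the last step left them, time stands still between calls to the robot, and variables do not carry over. Pictures are saved under pics/ and viewed, at most 10 in all, crops included, and the job is handed in when it is done.

Besides the shell and the picture viewer there is one more tool, called after "Request:" as a command line: name --argument value ..., lists and objects as JSON in quotes. step_arm: Moves the arm, as the interface text tells. Shift numbers are shares of 100 mm and turn numbers shares of pi/4 rad, none past 1 either way. Its arguments: {"type":"object","properties":{"targets":{"type":"array"}},"required":["targets"]}

```bash
mkdir -p pics; cat > h.py <<'E'
import numpy as np, cv2
from plant import bot
def pts(name,d):
    i=bot.camera_info(name); v,u=np.mgrid[0:420,0:560]
    P=np.stack([(u-i["cx"])/i["fx"]*d,(v-i["cy"])/i["fy"]*d,d,np.ones_like(d)],-1)
    return (P@np.linalg.inv(i["camera_from_world"]).T)[...,:3]
def look(name,f=None):
    im,d=bot.capture(name)
    if f: cv2.imwrite(f"pics/{f}.png",im); np.save(f"pics/{f}.npy",pts(name,d))
    return im,pts(name,d)
E
python3 - <<'E'
from h import *
o=bot.get_obs(); print({k:np.round(v,3) for k,v in o.items()}, bot.tips_ahead)
for n in("side","top"):
    look(n,n+"0"); i=bot.camera_info(n); print(n,i["fx"],i["cx"],i["cy"],np.round(np.linalg.inv(i["camera_from_world"]),3).tolist())
E
```

```text
{'time': np.float64(0.0), 'joint_positions': array([-1.366,  0.343,  1.525,  0.   ,  1.275, -0.146]), 'dq': array([ 0.002,  0.002,  0.001, -0.003,  0.   ,  0.001]), 'tau': array([ 2.0000e-03, -4.3124e+01, -2.4422e+01,  7.2000e-02,  5.6000e-02,
       -0.0000e+00]), 'tool_pos': array([ 180.351, -492.66 ,  251.033]), 'tcp_rot': array([-3.14 , -0.   ,  0.351]), 'contact_force': array([-0.344, -0.078,  0.119]), 'moment': array([ 0.019, -0.01 , -0.009]), 'finger_force': np.float64(0.0), 'grip_width': np.float64(91.969)} 25.0
side 441.15960998416 278.5467822065458 205.64950207036392 [[-0.979, -0.134, 0.152, 410.357], [-0.203, 0.683, -0.702, 800.326], [-0.01, -0.718, -0.696, 780.886], [0.0, 0.0, 0.0, 1.0]]
top 546.277363337907 282.15277016811666 210.4380457635337 [[-0.025, -0.984, 0.177, 295.523], [-1.0, 0.026, 0.001, 111.681], [-0.006, -0.177, -0.984, 1394.601], [0.0, 0.0, 0.0, 1.0]]
```

View pics/side0.png

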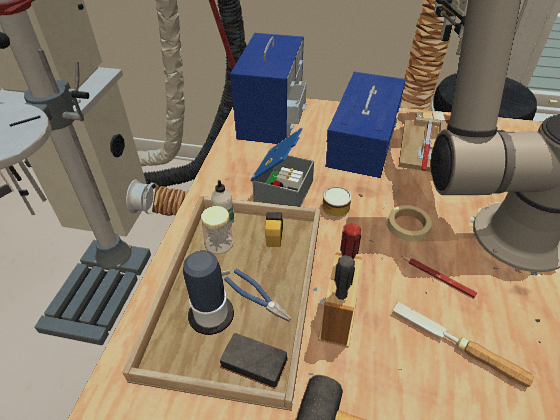

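View pics/top0.png

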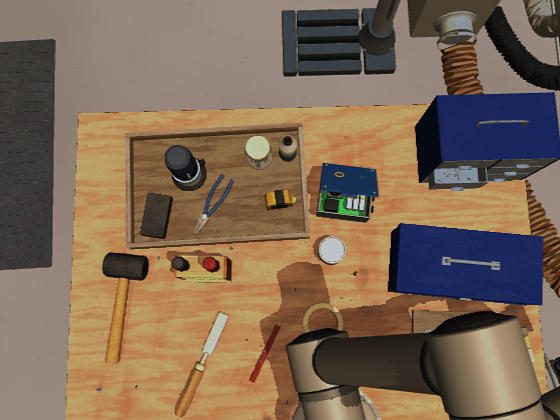

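The side view shows the box at about (285,180) with its lid raised, and the rack at (340,310) with the black handle at (345,275) and the red one at (350,240). In the top view the black handle is at (180,263), the red at (210,264), the tin at (332,250), and the lid's ring at (339,174).

```bash
cat > m.py <<'E'
from h import *
def show(l,P,m):
    q=P[m&np.isfinite(P).all(-1)]; 
    if len(q): print(l,len(q),"med",np.round(np.median(q,0),1),"p2",np.round(np.percentile(q,2,0),1),"p98",np.round(np.percentile(q,98,0),1))
    return q
for n in("top0","side0"):
    im=cv2.imread(f"pics/{n}.png"); P=np.load(f"pics/{n}.npy"); hsv=cv2.cvtColor(im,cv2.COLOR_BGR2HSV); H,S,V=np.moveaxis(hsv.astype(int),-1,0)
    v,u=np.mgrid[0:420,0:560]
    def box(a,b,c,d): return (u>=a)&(u<=b)&(v>=c)&(v<=d)
    B=dict(top0=dict(rack=(165,240,245,285),case=(312,385,155,225),tin=(312,350,230,270)),side0=dict(rack=(315,370,218,350),case=(245,320,120,210),tin=(318,356,182,220)))[n]
    r=box(*B["rack"]); Z=P[...,2]
    show(n+" black",P,r&(V<75)&(Z>150))
    show(n+" blacktop",P,r&(V<75)&(Z>212))
    show(n+" red",P,r&((H<6)|(H>172))&(S>140)&(Z>150))
    show(n+" racktop",P,r&(abs(Z-128)<5)&(H>8)&(H<30))
    c=box(*B["case"])
    L=c&(H>98)&(H<118)&(S>150)&(Z>60)&(Z<200)
    q=show(n+" lid",P,L)
    cc=q.mean(0); w=np.linalg.svd(q-cc,full_matrices=False)[2]; print("plane n",w[2],"c",cc,"rms",np.std((q-cc)@w[2]))
    show(n+" ring",P,c&(H>20)&(H<35)&(S>120)&(V>100)&(Z>60))
    show(n+" redbtn",P,c&((H<6)|(H>172))&(S>140))
    g=c&(S<60)&(abs(Z-70)<4); show(n+" rim",P,g)
    show(n+" tin",P,box(*B["tin"])&(Z>35)&(Z<60))
    # lid corners
    k=np.uint8(L); ct=max(cv2.findContours(k,0,1)[0],key=cv2.contourArea)
    hull=cv2.approxPolyDP(cv2.convexHull(ct),3,True)[:,0]; print([ (tuple(map(int,p)),np.round(P[p[1],p[0]]).tolist()) for p in hull])
E
python3 m.py
```

```text
top0 black 230 med [395.6 332.6 219.4] p2 [381.1 257.1 171.5] p98 [410.7 352.  226.6]
top0 blacktop 157 med [397.7 336.9 221.4] p2 [381.2 257.5 212.7] p98 [410.7 352.6 226.8]
top0 red 175 med [393.8 269.1 226. ] p2 [381.3 257.2 185.8] p98 [408.6 285.  231.8]
top0 racktop 707 med [389.9 306.2 127.5] p2 [371.7 246.3 123.4] p98 [422.  363.4 132.2]
top0 lid 1443 med [591.7 -48.5 124. ] p2 [ 548.8 -111.5   73.7] p98 [642.3  14.8 166.8]
plane n [-0.70817442  0.10660194 -0.69794342] c [593.92179306 -48.49306961 122.31491937] rms 2.0843300112975136
top0 ring 13 med [616.5 -25.4 105.8] p2 [606.  -32.2  99.6] p98 [620.3 -16.9 116.7]
top0 rim 135 med [526.8 -36.8  69.5] p2 [ 512.1 -109.4   66.4] p98 [645.9  24.4  73.6]
top0 tin 604 med [437.1  -9.1  41.5] p2 [405.9 -40.1  35.9] p98 [468.3  21.9  48.8]
[((323, 163), [651.0, 8.0, 73.0]), ((374, 169), [633.0, -119.0, 69.0]), ((377, 196), [545.0, -106.0, 162.0]), ((343, 195), [548.0, -27.0, 170.0]), ((321, 189), [566.0, 22.0, 157.0])]
side0 black 646 med [401.3 347.9 194.3] p2 [381.9 272.  155.7] p98 [413.8 354.5 222.1]
side0 blacktop 131 med [403.
[... 226 characters left out ...]
.7 129.8]
side0 lid 796 med [604.4 -55.1 114.4] p2 [ 550.4 -249.    61.5] p98 [719.2  19.6 166.2]
plane n [-0.59097195  0.02083311 -0.80642305] c [610.18241031 -86.19230224 113.01204835] rms 11.054506714394119
side0 ring 12 med [612.  -27.4 108.1] p2 [606.4 -35.5 101.5] p98 [619.8 -15.8 115.7]
side0 redbtn 31 med [593.5 -22.7  45. ] p2 [586.6 -29.2  40.6] p98 [603.9 -14.4  48.3]
side0 rim 204 med [554.6  -6.   69. ] p2 [ 513.6 -113.8   66.2] p98 [647.2  24.2  73. ]
side0 tin 492 med [439.4  -4.6  41.8] p2 [407.3 -38.8  36.7] p98 [474.1  61.5  45.8]
[((301, 129), [547.0, -104.0, 159.0]), ((283, 160), [567.0, 23.0, 157.0]), ((251, 180), [650.0, 9.0, 72.0]), ((269, 151), [631.0, -108.0, 77.0])]
```

```bash
python3 -c "
import cv2,numpy as np
a=cv2.imread('pics/side0.png')[115:215,240:370];b=cv2.imread('pics/top0.png')[145:290,160:390]
a=cv2.resize(a,None,fx=3.5,fy=3.5,interpolation=2)[:,:];b=cv2.resize(b,None,fx=1.5,fy=1.5)
o=np.zeros((600,460,3),np.uint8);o[:350,:455]=a[:350,:455];o[360:360+217,:345]=b[:217,:345];cv2.imwrite('pics/crop0.png',o)"
```

```text
(no output)
```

View pics/crop0.png

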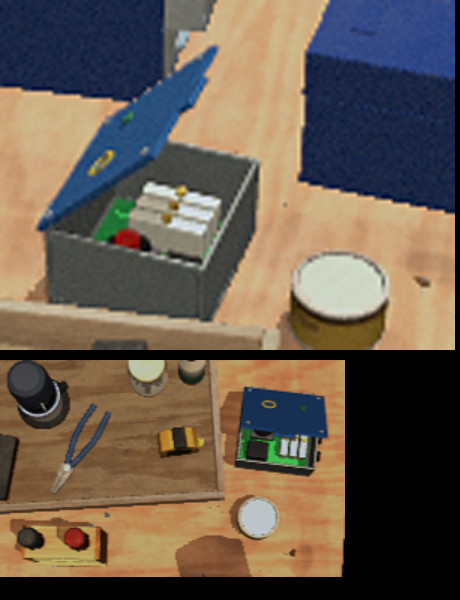

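The crop shows the lid open about 45°, with its free edge towards the robot. The red button is just visible under the ring, and the tin sits clear in front of the box. Next: obstacle heights and a helper for working out moves.

```bash
cat >> h.py <<'E'
from scipy.spatial.transform import Rotation as R
def go(p,yaw,rot=None):
    """print the shift (units of 100mm) and turn (pi/4) to reach TCP p, tool down with yaw"""
    o=bot.get_obs(); A=R.from_euler("xyz",o["tcp_rot"]); T=rot or R.from_euler("xyz",[np.pi,0,yaw])
    s=A.inv().apply(np.array(p)-o["tool_pos"])/100; t=(A.inv()*T).as_rotvec()/(np.pi/4)
    print("shift",np.round(s,3),"turn",np.round(t,3)); print("at",np.round(o["tool_pos"],1),np.round(o["tcp_rot"],3),"F",np.round(o["contact_force"],1),"w",round(float(o["grip_width"]),1),"ff",round(float(o["finger_force"]),1),"t",round(float(o["time"]),2))
E
python3 - <<'E'
from h import *
P=np.vstack([np.load("pics/top0.npy").reshape(-1,3),np.load("pics/side0.npy").reshape(-1,3)])
P=P[(P[:,2]<700)&(P[:,2]>5)]
print("cols y from 450 down by 50; rows x 150..850")
for x in range(150,850,50):
    print(x,[int(np.percentile(q,98)) if len(q:=P[(P[:,0]>=x)&(P[:,0]<x+50)&(P[:,1]>=y)&(P[:,1]<y+50)][:,2])>5 else 0 for y in range(400,-550,-50)])
go([570,-42,320],0.351)
# case outline from rim/outer points at z 66..74 and top-rim of side view
for n in("top0","side0"):
    Q=np.load(f"pics/{n}.npy"); im=cv2.imread(f"pics/{n}.png"); S=cv2.cvtColor(im,cv2.COLOR_BGR2HSV)[...,1]
    m=(abs(Q[...,2]-70)<5)&(Q[...,0]>490)&(Q[...,0]<670)&(Q[...,1]>-130)&(Q[...,1]<40)
    print(n,m.sum(),cv2.minAreaRect(Q[m][:,:2].astype(np.float32)))
E
```

```text
cols y from 450 down by 50; rows x 150..850
150 [8, 7, 26, 17, 8, 12, 253, 312, 451, 580, 698, 0, 0, 699, 629, 30, 335, 367, 361]
200 [7, 6, 17, 18, 7, 12, 259, 307, 453, 595, 697, 0, 42, 56, 71, 89, 41, 41, 353]
250 [8, 8, 0, 18, 8, 8, 12, 27, 251, 28, 699, 699, 563, 22, 22, 22, 76, 127, 128]
300 [6, 8, 8, 7, 8, 8, 7, 17, 26, 24, 8, 126, 130, 130, 129, 130, 130, 130, 130]
350 [8, 217, 224, 228, 130, 8, 6, 8, 7, 0, 7, 126, 129, 130, 152, 154, 151, 129, 129]
400 [9, 219, 224, 228, 129, 8, 6, 0, 46, 47, 7, 7, 129, 130, 130, 130, 130, 131, 129]
450 [45, 44, 45, 45, 44, 45, 45, 45, 46, 46, 7, 7, 128, 131, 129, 129, 130, 129, 128]
500 [37, 10, 19, 16, 10, 23, 57, 44, 71, 169, 166, 159, 7, 0, 7, 8, 7, 6, 6]
550 [37, 33, 18, 19, 10, 60, 79, 61, 159, 167, 160, 155, 7, 131, 139, 140, 139, 7, 8]
600 [10, 179, 179, 19, 19, 10, 11, 45, 122, 121, 113, 107, 7, 215, 217, 218, 217, 217, 218]
650 [10, 179, 181, 12, 76, 104, 114, 125, 75, 73, 0, 7, 0, 215, 218, 246, 249, 246, 218]
700 [43, 41, 29, 12, 64, 104, 117, 130, 0, 6, 0, 7, 7, 215, 217, 218, 218, 218, 218]
750 [45, 45, 45, 45, 45, 45, 45, 45, 7, 7, 7, 6, 8, 214, 217, 218, 217, 218, 218]
800 [0, 0, 0, 0, 0, 0, 0, 0, 0, 6, 0, 0, 0, 0, 0, 0, 0, 0, 0]
shift [ 5.208 -2.894 -0.684] turn [-0.002 -0.    -0.   ]
at [ 180.4 -492.7  251.1] [-3.14  -0.     0.351] F [0.3 0.1 0.3] w 91.5 ff 0.0 t 0.1
top0 229 ((581.7683715820312, -48.11907958984375), (133.07127380371094, 128.22515869140625), 80.743408203125)
side0 251 ((583.007568359375, -46.89903259277344), (135.33958435058594, 127.75376892089844), 81.5468521118164)
```

Request:
step_arm --targets '[0, 1, -0.5, -0.7, 0, 0, -1, 0, 1, -0.5, -0.7, 0, 0, -1, 0, 1, -0.5, -0.7, 0, 0, -1, 0, 1, -0.5, -0.7, 0, 0, -1, 0, 1, -0.5, -0.7, 0, 0, -1]'

```text
time: 0.72
tool_pos: [257.2, -411.4, 321.5]
tcp_rot: [-3.141, -0.0, 1.137]
contact_force: [0.3, 0.4, 0.5]
grip_width: 46.2
finger_force: 0.0
```

```bash
python3 -c "
from h import *
go([572,-42,260],np.pi/2)"
```

```text
shift [4.675 1.302 0.616] turn [-0.    -0.    -0.553]
at [ 257.2 -411.4  321.5] [-3.141 -0.     1.137] F [0.3 0.4 0.5] w 46.2 ff 0.0 t 0.72
```

Request:
step_arm --targets '[0, 1, 0.4, 0, 0, 0, -0.553, 0, 1, 0.4, 0, 0, 0, -0.553, 0, 1, 0.4, 0, 0, 0, -0.553]'

```text
time: 1.1
tool_pos: [337.1, -335.9, 321.5]
tcp_rot: [3.141, -0.001, 1.574]
contact_force: [-0.7, -0.0, -0.0]
grip_width: 16.2
finger_force: 0.0
```

Request:
step_arm --targets '[0, 1, 0.8, 0, 0, 0, 0, 0, 1, 0.8, 0, 0, 0, 0, 0, 1, 0.8, 0, 0, 0, 0]'

```text
time: 1.48
tool_pos: [417.2, -235.1, 321.4]
tcp_rot: [-3.141, -0.001, 1.573]
contact_force: [0.1, -1.3, 0.5]
grip_width: 0.3
finger_force: 0.0
```

Request:
step_arm --targets '[0, 1, 0.8, 0, 0, 0, 0, 0, 1, 0.8, 0, 0, 0, 0, 0, 1, 0.8, 0, 0, 0, 0]'

```text
time: 1.85
tool_pos: [496.9, -135.9, 321.1]
tcp_rot: [-3.141, -0.001, 1.572]
contact_force: [-0.2, 0.1, -0.7]
grip_width: 0.3
finger_force: 0.0
```

```bash
python3 -c "
from h import *
go([572,-42,215],np.pi/2)"
```

```text
shift [0.938 0.753 1.061] turn [-0.001 -0.001  0.002]
at [ 496.9 -135.9  321.1] [-3.141e+00 -1.000e-03  1.572e+00] F [-0.2  0.1 -0.7] w 0.3 ff 0.0 t 1.85
```

Request:
step_arm --targets '[0, 0.94, 0.75, 0.5, 0, 0, 0, 0, 0.94, 0.75, 1, 0, 0, 0, 0, 0.94, 0.75, 1, 0, 0, 0, 0, 0.94, 0.75, 1, 0, 0, 0]'

```text
time: 2.35
tool_pos: [569.5, -44.5, 218.9]
tcp_rot: [-3.136, -0.001, 1.569]
contact_force: [-1.1, 0.5, 0.0]
grip_width: 0.5
finger_force: 0.0
```

Request:
step_arm --targets '[0, 0, 0, 0.1, 0, 0, 0, 0, 0, 0, 0.2, 0, 0, 0, 0, 0, 0, 0.3, 0, 0, 0, 0, 0, 0, 0.4, 0, 0, 0, 0, 0, 0, 0.5, 0, 0, 0, 0, 0, 0, 0.6, 0, 0, 0]'

```text
time: 3.1
tool_pos: [570.8, -43.9, 161.2]
tcp_rot: [3.141, 0.0, 1.571]
contact_force: [0.2, 0.1, 0.4]
grip_width: 0.6
finger_force: 0.5
```

Request:
step_arm --targets '[0, 0, -0.03, 0.1, 0, 0, 0, 0, 0, -0.06, 0.2, 0, 0, 0, 0, 0, -0.09, 0.3, 0, 0, 0, 0, 0, -0.12, 0.4, 0, 0, 0, 0, 0, -0.15, 0.45, 0, 0, 0, 0, 0, -0.18, 0.5, 0, 0, 0]'

```text
time: 3.85
tool_pos: [552.7, -44.0, 111.5]
tcp_rot: [3.141, 0.0, 1.57]
contact_force: [0.8, -0.0, 1.0]
grip_width: 1.1
finger_force: 0.4
```

```bash
python3 -c "
from h import *
go([555,-42,99],np.pi/2)
look('side','side1')"
```

```text
shift [0.02  0.023 0.125] turn [ 0.001  0.    -0.   ]
at [552.7 -44.  111.5] [3.141 0.    1.57 ] F [ 0.8 -0.   1. ] w 1.1 ff 0.4 t 3.85
```

View pics/side1.png

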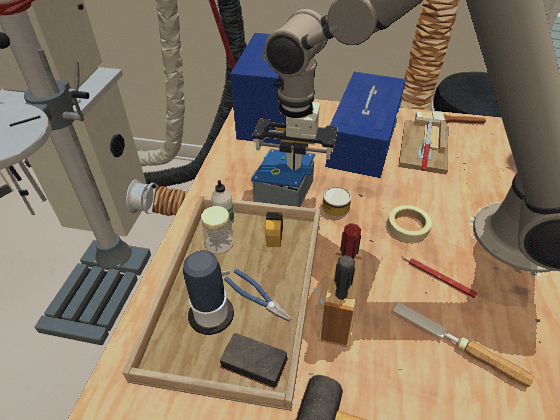

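The lid at (283,165) is almost down under the fingers, and the tin is undisturbed. I'll finish closing it gently.

Request:
step_arm --targets '[0, 0, -0.03, 0.05, 0, 0, 0, 0, 0, -0.06, 0.1, 0, 0, 0, 0, 0, -0.06, 0.12, 0, 0, 0, 0, 0, -0.06, 0.13, 0, 0, 0]'

```text
time: 4.4
tool_pos: [546.0, -43.9, 100.0]
tcp_rot: [-3.141, 0.0, 1.571]
contact_force: [-7.3, 1.0, 19.3]
grip_width: 0.5
finger_force: 9.7
```

Request:
step_arm --targets '[0, 0, 0, 0.01, 0, 0, 0, 0, 0, 0, 0.01, 0, 0, 0]'

```text
time: 4.65
tool_pos: [546.0, -43.9, 99.9]
tcp_rot: [-3.141, 0.0, 1.571]
contact_force: [-8.7, 0.3, 21.9]
grip_width: 0.5
finger_force: 10.6
```

```bash
python3 -c "
from h import *
go([546,-42,98],np.pi/2)"
```

```text
shift [ 0.019 -0.     0.019] turn [-0.     0.001  0.   ]
at [546.  -43.9  99.9] [-3.141  0.     1.571] F [-8.7  0.3 21.9] w 0.5 ff 10.6 t 4.65
```

Request:
step_arm --targets '[0, 0, 0, -0.4, 0, 0, 0, 0.5, 0.6, -0.3, -1, 0, 0, 0, 0.7, 1, -0.4, -1, 0, 0, 0, 1, 1, -0.4, -1, 0, 0, 0]'

```text
time: 5.15
tool_pos: [505.9, 59.0, 199.3]
tcp_rot: [3.139, -0.0, 1.575]
contact_force: [0.7, -0.4, 0.1]
grip_width: 26.0
finger_force: 0.0
```

Request:
step_arm --targets '[1, 0.5, -0.2, -0.9, 0, 0, 0, 1, 1, -0.4, -0.9, 0, 0, 0, 1, 1, -0.4, -0.9, 0, 0, 0]'

```text
time: 5.52
tool_pos: [466.5, 157.5, 289.1]
tcp_rot: [3.139, -0.0, 1.572]
contact_force: [0.3, -0.2, 0.1]
grip_width: 55.8
finger_force: 0.0
```

```bash
python3 - <<'E'
from h import *
im,P=look('top','top2'); hsv=cv2.cvtColor(im,cv2.COLOR_BGR2HSV); H,S,V=np.moveaxis(hsv.astype(int),-1,0)
im2,P2=look('side','side2'); h2=cv2.cvtColor(im2,cv2.COLOR_BGR2HSV).astype(int)
for n,P_,h in(("top",P,hsv.astype(int)),("side",P2,h2)):
    H,S,V=np.moveaxis(h,-1,0); X,Y,Z=np.moveaxis(P_,-1,0)
    c=(X>490)&(X<670)&(Y>-135)&(Y<40)&(Z>60)&(Z<90)
    r=c&(H>20)&(H<35)&(S>110)&(V>90); q=P_[r]; print(n,"ring",len(q),np.round(q.mean(0),1),np.round(q.min(0),1),np.round(q.max(0),1))
    l=c&(H>98)&(H<118)&(S>120); q=P_[l]; print("lid",len(q),np.round(q.mean(0),1),"z pct",np.round(np.percentile(q[:,2],[5,50,95]),1),cv2.minAreaRect(q[:,:2].astype(np.float32)))
    # plane slope
    A=np.c_[q[:,:2]-q[:,:2].mean(0),np.ones(len(q))]; print("slope",np.linalg.lstsq(A,q[:,2],rcond=None)[0])
    # slice handles by height
    b=(X>360)&(X<430)&(Y>300)&(Y<375)&(Z>140)&(V<80); 
    for z0 in(150,170,190,210,218): 
        m=b&(Z>=z0)&(Z<z0+10); q=P_[m]
        if len(q)>8: print("black z",z0,len(q),np.round(q.mean(0),1),np.round(q.min(0),1),np.round(q.max(0),1))
go([396,337,270],np.pi/2)
E
```

```text
top ring 22 [596.  -24.2  74.6] [585.7 -34.5  70. ] [603.6 -14.3  80. ]
lid 2580 [575.7 -46.7  74.1] z pct [69.6 74.1 78.5] ((573.1370239257812, -46.24730682373047), (134.20326232910156, 137.3373260498047), 81.63372039794922)
slope [-4.49573000e-04 -2.71389280e-04  7.41045303e+01]
black z 190 13 [397.  328.8 195.4] [384.6 325.4 190.9] [408.3 339.7 199.4]
black z 210 52 [396.8 337.3 217.1] [385.1 325.9 211.2] [411.3 353.2 220. ]
black z 218 119 [398.6 339.8 221.8] [385.1 326.8 218.1] [411.1 352.8 227. ]
side ring 17 [595.3 -23.1  76.1] [585.1 -34.3  73.2] [604.9 -11.5  79.8]
lid 1560 [578.3 -37.9  74.5] z pct [72.  74.6 76.8] ((573.1316528320312, -44.92323303222656), (136.42538452148438, 136.25477600097656), 81.2669906616211)
slope [ 4.32361594e-04 -2.14549511e-03  7.44998381e+01]
black z 150 24 [400.  349.1 155.1] [390.2 343.7 150.3] [410.5 351.8 160. ]
black z 170 63 [400.4 349.8 174.5] [385.3 339.9 170. ] [414.4 354.5 179.7]
black z 190 66 [401.  350.7 195.2] [385.7 339.8 190.1] [414.5 355.1 199.9]
black z 210 82 [400.4 350.  215.5] [386.9 336.2 210.1] [415.1 355.  220. ]
black z 218 61 [400.7 346.8 220.5] [386.9 330.4 218. ] [413.2 353.8 223.9]
shift [ 1.801 -0.703  0.183] turn [ 0.002 -0.     0.003]
at [466.7 157.1 288.3] [ 3.14  -0.     1.573] F [ 0.8 -0.6  0.3] w 63.6 ff 0.0 t 5.62
```

```bash
python3 -c "
import cv2,numpy as np
b=cv2.imread('pics/top2.png')[150:290,160:390];a=cv2.imread('pics/side2.png')[120:340,230:380]
o=np.zeros((600,800,3),np.uint8);a=cv2.resize(a,None,fx=2.2,fy=2.2);b=cv2.resize(b,None,fx=2,fy=2)
o[:a.shape[0],:a.shape[1]]=a;o[:b.shape[0],335:335+b.shape[1]]=b;cv2.imwrite('pics/crop2.png',o)"
```

```text
(no output)
```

View pics/crop2.png

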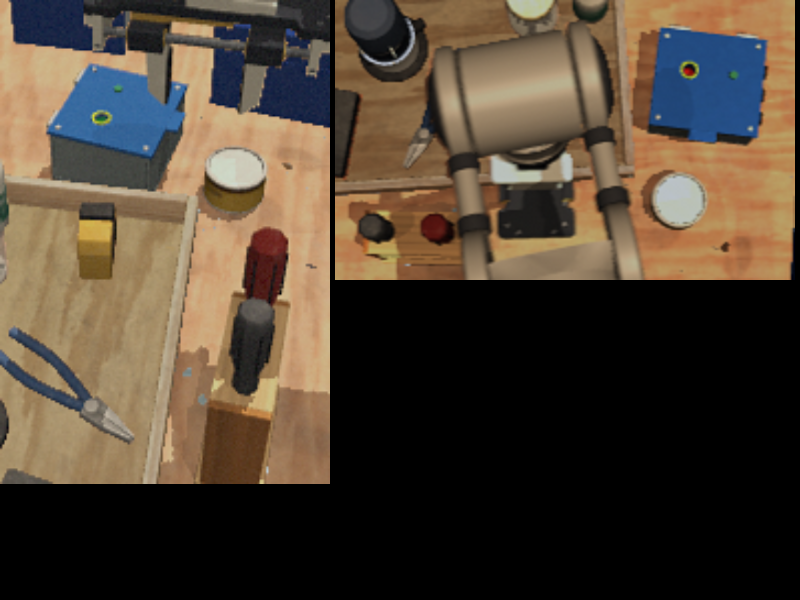

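The lid lies flat at z≈74.5. The yellow ring with the red button inside shows in the top crop at (689,70); the black handle is at about (399,340), and the tin and tape are untouched. Next, the screwdriver.

Request:
step_arm --targets '[1, 0.5, -0.34, 0, 0, 0, 0, 1, 1, -0.68, 0, 0, 0, 0, 1, 1, -0.68, 0, 0, 0, 0]'

```text
time: 6.0
tool_pos: [397.3, 257.4, 286.6]
tcp_rot: [-3.14, 0.001, 1.575]
contact_force: [0.5, -0.8, 0.4]
grip_width: 90.5
finger_force: 0.0
```

Request:
step_arm --targets '[1, 0.5, 0, 0, 0, 0, 0, 1, 0.83, 0, 0, 0, 0, 0, 1, 0.83, 0, 0.1, 0, 0, 0, 1, 0.83, 0, 0.2, 0, 0, 0, 1, 0.83, 0, 0.2, 0, 0, 0]'

```text
time: 6.62
tool_pos: [398.9, 337.3, 266.3]
tcp_rot: [-3.139, 0.002, 1.569]
contact_force: [0.2, -0.4, -0.2]
grip_width: 91.7
finger_force: 0.0
```

```bash
python3 -c "
from h import *
go([399,340,192],np.pi/2)"
```

```text
shift [0.028 0.003 0.743] turn [-0.003  0.003 -0.003]
at [398.9 337.3 266.3] [-3.139e+00  2.000e-03  1.569e+00] F [ 0.2 -0.4 -0.2] w 91.7 ff 0.0 t 6.62
```

Request:
step_arm --targets '[1, 0.02, 0, 0.2, 0, 0, 0, 1, 0.02, 0, 0.4, 0, 0, 0, 1, 0.02, 0, 0.6, 0, 0, 0, 1, 0.02, 0, 0.74, 0, 0, 0, 1, 0.02, 0, 0.74, 0, 0, 0]'

```text
time: 7.25
tool_pos: [398.6, 340.4, 193.0]
tcp_rot: [-3.14, 0.001, 1.57]
contact_force: [-0.3, 0.3, -0.0]
grip_width: 91.8
finger_force: 0.0
```

Request:
step_arm --targets '[0, 0, 0, 0, 0, 0, 0, 0, 0, 0, 0, 0, 0, 0, 0, 0, 0, 0, 0, 0, 0, 0, 0, 0, 0, 0, 0, 0, 0, 0, 0, 0, 0, 0, 0, 0, 0, 0, 0, 0, 0, 0, 0, 0, 0, 0, 0, 0, 0]'

```text
time: 8.12
tool_pos: [398.7, 341.1, 193.6]
tcp_rot: [3.142, 0.0, 1.571]
contact_force: [0.2, 0.1, -1.0]
grip_width: 27.0
finger_force: 30.0
```

```bash
python3 -c "
from h import *
go([399,340,192],np.pi/2)"
```

```text
shift [-0.011  0.003  0.016] turn [ 0.  0. -0.]
at [398.7 341.1 193.6] [3.142 0.    1.571] F [ 0.2  0.1 -1. ] w 27.0 ff 30.0 t 8.12
```

Request:
step_arm --targets '[0, 0, 0, -0.1, 0, 0, 0, 0, 0, 0, -0.25, 0, 0, 0, 0, 0, 0, -0.45, 0, 0, 0, 0, 0, 0, -0.65, 0, 0, 0, 0, 0, 0, -0.85, 0, 0, 0, 0, 0, 0, -1, 0, 0, 0, 0, 0, 0, -1, 0, 0, 0]'

```text
time: 9.0
tool_pos: [399.2, 341.4, 295.2]
tcp_rot: [3.139, -0.001, 1.571]
contact_force: [0.5, -0.1, -1.7]
grip_width: 27.1
finger_force: 30.0
```

Request:
step_arm --targets '[0, 0, 0, -0.2, 0, 0, 0, 0, 0, 0, -0.4, 0, 0, 0, 0, 0, 0, -0.6, 0, 0, 0, 0, 0, 0, -0.8, 0, 0, 0, 0, 0, 0, -1, 0, 0, 0, 0, 0, 0, -1, 0, 0, 0, 0, 0, 0, -1, 0, 0, 0]'

```text
time: 9.88
tool_pos: [398.5, 341.0, 392.3]
tcp_rot: [-3.14, 0.001, 1.571]
contact_force: [0.4, -0.9, -1.3]
grip_width: 27.0
finger_force: 30.0
```

```bash
python3 - <<'E'
from h import *
go([595,-23,380],np.pi/2)
look('side','side3')
E
```

```text
shift [-3.639  1.967  0.124] turn [-0.002  0.002 -0.   ]
at [398.5 341.  392.3] [-3.140e+00  1.000e-03  1.571e+00] F [ 0.4 -0.9 -1.3] w 27.0 ff 30.0 t 9.88
```

View pics/side3.png

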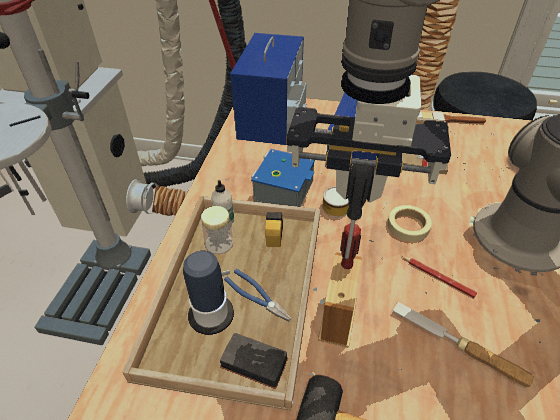

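The screwdriver is out of the rack at about (355,190), with its tip near (348,260). The red one is still in its hole. I'll carry it +x first, away from the red driver, and then across to the box.

Request:
step_arm --targets '[0, 0, 0.3, -0.1, 0, 0, 0, 0, 0, 0.6, -0.2, 0, 0, 0, 0, 0, 0.9, -0.2, 0, 0, 0, 0, -0.1, 1, -0.2, 0, 0, 0]'

```text
time: 10.42
tool_pos: [499.8, 330.9, 411.5]
tcp_rot: [-3.139, 0.002, 1.57]
contact_force: [0.5, 0.2, -1.1]
grip_width: 27.1
finger_force: 30.0
```

Request:
step_arm --targets '[0, -0.3, 0.3, 0, 0, 0, 0, 0, -0.6, 0.6, 0, 0, 0, 0, 0, -1, 0.9, 0, 0, 0, 0, 0, -1, 0.9, 0, 0, 0, 0]'

```text
time: 10.92
tool_pos: [589.9, 227.8, 412.2]
tcp_rot: [-3.139, 0.002, 1.566]
contact_force: [-0.2, 0.8, -0.4]
grip_width: 27.4
finger_force: 30.0
```

Request:
step_arm --targets '[0, -0.4, 0, 0, 0, 0, 0, 0, -0.8, 0, 0, 0, 0, 0, 0, -1, 0, 0, 0, 0, 0, 0, -1, 0, 0, 0, 0, 0]'

```text
time: 11.42
tool_pos: [588.2, 130.8, 414.0]
tcp_rot: [3.142, -0.0, 1.569]
contact_force: [-0.1, 0.3, -0.9]
grip_width: 27.6
finger_force: 30.0
```

Request:
step_arm --targets '[0, -0.4, 0, 0.2, 0, 0, 0, 0, -0.8, 0, 0.4, 0, 0, 0, 0, -1, 0, 0.6, 0, 0, 0, 0, -1, 0, 0.8, 0, 0, 0]'

```text
time: 11.92
tool_pos: [588.6, 31.3, 333.0]
tcp_rot: [-3.141, -0.0, 1.57]
contact_force: [0.9, 0.2, -0.8]
grip_width: 27.2
finger_force: 30.0
```

```bash
python3 -c "
from h import *
go([595,-23,275],np.pi/2)"
```

```text
shift [-0.543  0.064  0.579] turn [-0.    -0.001 -0.001]
at [588.6  31.3 333. ] [-3.141 -0.     1.57 ] F [ 0.9  0.2 -0.8] w 27.2 ff 30.0 t 11.93
```

Request:
step_arm --targets '[0, -0.3, 0.06, 0.3, 0, 0, 0, 0, -0.54, 0.06, 0.6, 0, 0, 0, 0, -0.54, 0.06, 0.7, 0, 0, 0, 0, -0.54, 0.06, 0.7, 0, 0, 0, 0, -0.54, 0.06, 0.7, 0, 0, 0]'

```text
time: 12.55
tool_pos: [595.3, -21.6, 265.1]
tcp_rot: [3.139, 0.0, 1.572]
contact_force: [-0.2, 0.3, -1.0]
grip_width: 27.2
finger_force: 30.0
```

```bash
python3 - <<'E'
from h import *
go([595,-23,262],np.pi/2)
look('side','side4');look('top','top4')
a=cv2.imread('pics/side4.png')[100:205,225:335];b=cv2.imread('pics/top4.png')[140:240,290:410]
o=np.zeros((600,800,3),np.uint8);a=cv2.resize(a,None,fx=4.4,fy=4.4,interpolation=2);b=cv2.resize(b,None,fx=2.5,fy=2.5)
o[:a.shape[0],:a.shape[1]]=a;o[:b.shape[0],490:490+b.shape[1]]=b;cv2.imwrite('pics/crop4.png',o)
E
```

```text
shift [-0.014 -0.003  0.031] turn [0.003 0.    0.002]
at [595.3 -21.6 265.1] [3.139 0.    1.572] F [-0.2  0.3 -1. ] w 27.2 ff 30.0 t 12.55
```

View pics/crop4.png

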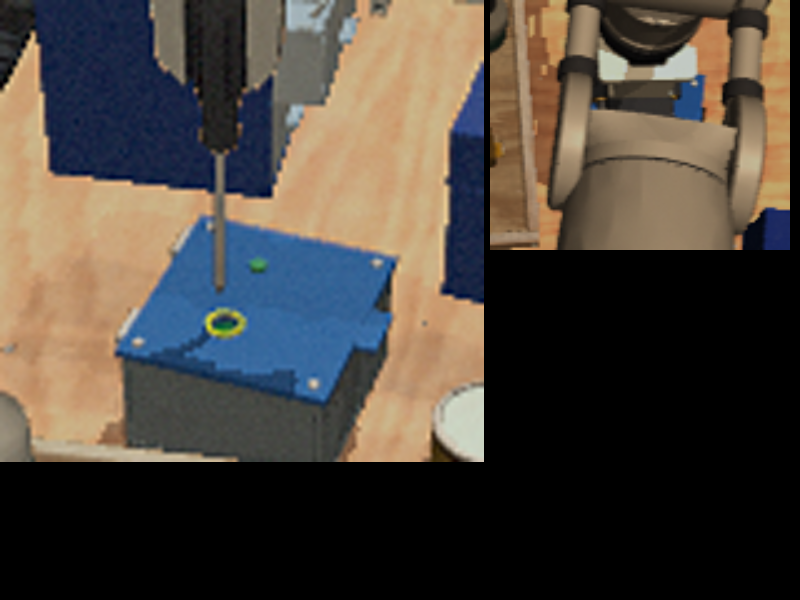

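In the side crop the shaft tip is at (219,288), which is pixel (274.8,165.5), just above the ring centred at (225,323), pixel (276.1,173.4). The arm blocks the top view.

```bash
cat > ray.py <<'E'
from h import *
i=bot.camera_info('side'); M=np.linalg.inv(i['camera_from_world'])
def ray(u,v,z):
    d=M[:3,:3]@[(u-i['cx'])/i['fx'],(v-i['cy'])/i['fy'],1]; c=M[:3,3]; return c+d*(z-c[2])/d[2]
def proj(p):
    q=i['camera_from_world']@[*p,1]; return q[:2]/q[2]*i['fx']+[i['cx'],i['cy']]
E
python3 - <<'E'
from ray import *
for f in("side2","side4"):
    h=cv2.cvtColor(cv2.imread(f'pics/{f}.png'),cv2.COLOR_BGR2HSV)
    m=cv2.inRange(h,(20,100,80),(36,255,255)); m[:165]=0;m[182:]=0;m[:,:262]=0;m[:,290:]=0
    p=cv2.findNonZero(m)[:,0]; e=cv2.fitEllipse(cv2.convexHull(p)); print(f,len(p),e, "hole",ray(*e[0],75).round(1))
im=cv2.imread('pics/side4.png').astype(int); P=np.load('pics/side4.npy')
# shaft: greyish (low sat) pixels per row
for r in range(134,168):
    s=im[r,268:283]; print(r,"S",(s.max(1)-s.min(1)).tolist()) if r%4==2 or r>162 else None
print("depth near tip",[P[r,c].round(0).tolist() for r,c in((150,275),(158,275),(162,275),(164,275),(165,275),(166,275))])
o=bot.get_obs(); t=o['tool_pos']; print("nominal tip px",proj([t[0],t[1],t[2]-165]), "shaft top",proj([t[0],t[1],t[2]-66]))
E
```

```text
side2 19 ((275.82781982421875, 173.20701599121094), (5.605112075805664, 8.212873458862305), 95.47230529785156) hole [595.  -24.6  75. ]
side4 18 ((275.82781982421875, 173.20701599121094), (5.605112075805664, 8.212873458862305), 95.47230529785156) hole [595.  -24.6  75. ]
134 S [43, 40, 43, 39, 36, 39, 8, 4, 67, 30, 27, 48, 44, 42, 44]
138 S [44, 48, 41, 43, 45, 49, 26, 25, 40, 43, 50, 46, 46, 40, 43]
142 S [52, 52, 58, 50, 56, 54, 20, 23, 37, 42, 44, 44, 40, 42, 42]
146 S [80, 87, 93, 90, 93, 63, 19, 9, 69, 80, 87, 87, 86, 81, 77]
150 S [102, 32, 90, 107, 41, 19, 19, 22, 52, 42, 19, 23, 59, 89, 86]
154 S [100, 98, 95, 93, 106, 49, 24, 26, 72, 104, 96, 98, 95, 104, 99]
158 S [96, 95, 97, 100, 103, 50, 24, 29, 72, 97, 94, 97, 96, 95, 101]
162 S [96, 96, 98, 95, 101, 50, 23, 26, 73, 99, 98, 95, 97, 95, 98]
163 S [99, 94, 97, 93, 102, 45, 22, 28, 71, 99, 101, 97, 96, 99, 94]
164 S [93, 96, 97, 92, 100, 48, 25, 28, 69, 97, 90, 90, 96, 94, 98]
165 S [98, 95, 94, 97, 97, 94, 17, 1, 96, 99, 96, 98, 96, 99, 97]
166 S [97, 96, 98, 95, 98, 105, 37, 67, 99, 94, 101, 94, 95, 98, 95]
167 S [97, 95, 93, 94, 98, 99, 92, 96, 101, 97, 98, 95, 99, 97, 97]
depth near tip [[595.0, -22.0, 149.0], [596.0, -21.0, 125.0], [596.0, -20.0, 114.0], [596.0, -20.0, 108.0], [596.0, -20.0, 105.0], [603.0, -53.0, 74.0]]
nominal tip px [275.43752156 166.00223708] shaft top [274.81395849 132.24419804]
```

Request:
step_arm --targets '[0, -0.03, -0.02, 0.1, 0, 0, 0, 0, -0.03, -0.02, 0.2, 0, 0, 0, 0, -0.03, -0.02, 0.2, 0, 0, 0, 0, -0.03, -0.02, 0.2, 0, 0, 0]'

```text
time: 13.15
tool_pos: [592.7, -26.0, 243.7]
tcp_rot: [-3.142, 0.0, 1.57]
contact_force: [0.5, -0.4, -0.2]
grip_width: 27.3
finger_force: 30.0
```

```bash
python3 - <<'E'
from ray import *
go([595,-24.6,245],np.pi/2); look('side','side5')
a=cv2.imread('pics/side5.png')[140:190,250:305]
cv2.imwrite('pics/crop5.png',cv2.resize(a,None,fx=10,fy=10,interpolation=0))
o=bot.get_obs(); t=o['tool_pos']; print("nominal tip px",proj([t[0],t[1],t[2]-165]))
E
```

```text
shift [ 0.014  0.023 -0.013] turn [-0.  0. -0.]
at [592.7 -26.  243.7] [-3.142  0.     1.57 ] F [ 0.5 -0.4 -0.2] w 27.3 ff 30.0 t 13.15
nominal tip px [276.80471753 171.76195436]
```

View pics/crop5.png

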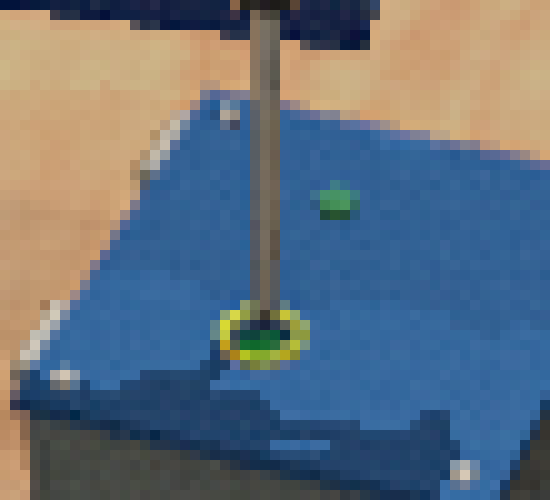

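The tip at crop (265,315), pixel (276.0,171.5), is directly above the ring's centre at pixel (275.8,173.1). The remaining gap of about 1.5 rows matches the 4 mm of height left, so I'm going in.

Request:
step_arm --targets '[0, 0, 0, 0.05, 0, 0, 0, 0, 0, 0, 0.1, 0, 0, 0, 0, 0, 0, 0.15, 0, 0, 0, 0, 0, 0, 0.15, 0, 0, 0]'

```text
time: 13.7
tool_pos: [592.4, -25.9, 228.1]
tcp_rot: [-3.14, -0.0, 1.57]
contact_force: [-0.1, -0.3, -1.6]
grip_width: 27.2
finger_force: 30.0
```

Request:
step_arm --targets '[0, 0, 0, 0.05, 0, 0, 0, 0, 0, 0, 0.1, 0, 0, 0, 0, 0, 0, 0.13, 0, 0, 0, 0, 0, 0, 0.13, 0, 0, 0]'

```text
time: 14.2
tool_pos: [592.5, -25.9, 215.4]
tcp_rot: [-3.141, -0.0, 1.571]
contact_force: [-1.2, -0.1, -1.4]
grip_width: 27.2
finger_force: 30.0
```

Request:
step_arm --targets '[0, 0, 0, 0.02, 0, 0, 0, 0, 0, 0, 0.04, 0, 0, 0, 0, 0, 0, 0.04, 0, 0, 0]'

```text
time: 14.58
tool_pos: [592.8, -25.9, 211.9]
tcp_rot: [3.141, 0.0, 1.571]
contact_force: [0.1, -0.4, 1.5]
grip_width: 27.4
finger_force: 30.0
```

Request:
step_arm --targets '[0, 0, 0, 0.02, 0, 0, 0, 0, 0, 0, 0.03, 0, 0, 0, 0, 0, 0, 0.03, 0, 0, 0]'

```text
time: 14.95
tool_pos: [592.8, -26.0, 208.9]
tcp_rot: [3.141, 0.0, 1.57]
contact_force: [-0.1, 0.4, 3.0]
grip_width: 27.4
finger_force: 30.0
```

Request:
step_arm --targets '[0, 0, 0, 0.02, 0, 0, 0, 0, 0, 0, 0.02, 0, 0, 0]'

```text
time: 15.2
tool_pos: [592.8, -26.0, 206.9]
tcp_rot: [3.141, 0.0, 1.571]
contact_force: [-0.6, -0.0, 4.4]
grip_width: 27.7
finger_force: 30.0
```

Request:
step_arm --targets '[0, 0, 0, 0.01, 0, 0, 0, 0, 0, 0, 0.01, 0, 0, 0]'

```text
time: 15.45
tool_pos: [593.0, -26.0, 206.7]
tcp_rot: [3.14, 0.0, 1.571]
contact_force: [-0.7, -0.5, 8.1]
grip_width: 27.4
finger_force: 30.0
```

Request:
step_arm --targets '[0, 0, 0, 0.005, 0, 0, 0, 0, 0, 0, 0.01, 0, 0, 0, 0, 0, 0, 0.01, 0, 0, 0, 0, 0, 0, 0.01, 0, 0, 0]'

```text
time: 15.95
tool_pos: [593.2, -26.1, 206.6]
tcp_rot: [3.139, 0.001, 1.571]
contact_force: [-2.1, 0.0, 12.1]
grip_width: 27.4
finger_force: 30.0
```

```bash
python3 - <<'E'
from ray import *
go([593,-26,206],np.pi/2); look('side','side6')
cv2.imwrite('pics/crop6.png',cv2.resize(cv2.imread('pics/side6.png')[90:270,210:380],None,fx=3.3,fy=3.3,interpolation=2))
E
```

```text
shift [ 0.001 -0.002  0.006] turn [ 0.004  0.001 -0.   ]
at [593.2 -26.1 206.6] [3.139e+00 1.000e-03 1.571e+00] F [-2.1  0.  12.1] w 27.4 ff 30.0 t 15.95
```

View pics/crop6.png

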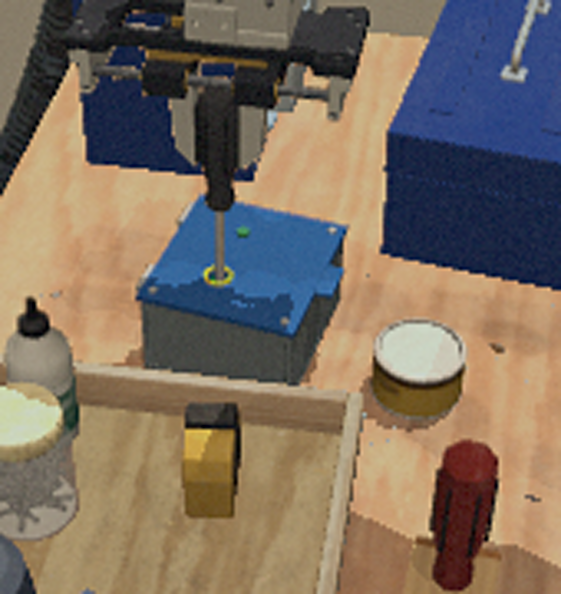

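The shaft goes through the ring at crop (219,275) with the lid closed. The red driver, tin and tape are all in place. The force has risen to about 13 N with no further travel, so the button is against its stop and I'm handing in.

```bash
python3 -c "
from plant import bot
print(bot.close_job())"
```

```text
the job is handed in; nothing more can be done
None
```

The lid is closed and I handed the job in with the black screwdriver still gripped, its tip through the yellow ring holding the reset button down at about 13 N; the red screwdriver, wax tin and tape measure look undisturbed, and no verdict came back.

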